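# Zero the pull gauge and hold the proof load on a glued joint

## Robot

A 6-joint arm with a two-finger parallel gripper is mounted at the origin on the work surface. World frame = base frame: x ahead of the robot, y to its left, z up, the work surface at z = 0. Lengths are in m, angles in rad, forces in N, time in s.
With the tool pointing down it reaches from about 0.275 to 0.875 m from the base axis. Payload 12.5 kg.
Tool frame: the origin (TCP) lies between the finger pads; the fingertips stand 25 mm ahead of it and the grasp point (between the pads) lies 6 mm ahead of it (ctrl.nose_length is the distance from the TCP to the fingertips, in m); x points along the fingers, z is the direction in which the jaws open and shut, and the axes are right-handed (so a half turn about x gives the same grasp; the last joint's range is limited). The gripper opens to 85 mm and grips with 20 to 120 N. Pads are 22 mm wide; open, the fingers measure 114 mm over their backs; the gripper's body (76 mm by 85 mm) begins 54 mm behind the grasp point. The pads swing forward as they close: fully open they stand 13 mm farther back than shut.
Start: joints at [1.081, 0.351, 1.652, -0, 1.139, -0.085], TCP at [0.217, 0.506, 0.256] pointing down, gripper open.
Joint ranges: [-2.75, 2.75], [-0.79, 2.1], [0.01, 2.65], [-1.57, 4.71], [0.07, 3.14], [-2.87, 2.87]. Speed limits (rad/s): [2.22, 2.22, 2.79, 3.14, 3.14, 3.14].

## Interface

Orientations are given as a unit quaternion [x, y, z, w].
In Python, from cell import ctrl gives the robot as it stands.
- The arm moves only by the tool play_rows, never from a script. Its argument "plan" is a list of rows, each a list of 7 numbers: the shift along the world's x, y, z in m, then the turn, a rotation vector about the world's x, y, z in degrees, then the finger opening in m, from 0 to 0.0854. A call has 1 to 20 rows; each row is the pose to reach, as a shift and turn from the pose commanded when the call began; what a row does not reach only later rows make up. A row lasts 1/10 s, in which the tool goes at most 50 mm and 8.59 degrees, less where a joint would pass 70% of its speed; a pose out of reach is approached as far as the arm can. A call with a gripper value outside its range is refused whole. The fingers move at their own pace and stop on an object; "grip_force" is the grip in N (left out, the last holds). Time passes only in rows, so rows that repeat a pose let the fingers close. It gives the time, the measured TCP pose, the force and the opening at its end, in the units of the state.
- ctrl.read_state(): the state, without advancing time (a new reading comes with each control period).
- ctrl.camera(name): name is "scene" or "top" or "wrist"; returns a dict with "img" (420x560x3 uint8, red, green, blue), "fx", "fy", "cx", "cy" (pixels), "rvec" (rotation vector, rad) and "tvec" (3), from world to camera coordinates, as OpenCV has them. Camera axes: x right, y down, z forward; pixel columns grow to the right and rows downward; lengths in m; the calibration is good to about 2 mm. A picture is of the moment at which its call begins. There is no depth.
- ctrl.finish_job(): hands the job in, once; it reports no verdict.
The state is a dict: "time": time; "joint_positions": joint angles; "qd": joint speeds; "effort": joint torques, N m; "tcp_pos": TCP position; "orientation": TCP orientation; "ft_force": force on the tool from outside, world axes, zero at the start; "ft_torque": the same for the moment, N m; "opening": opening from 0.0 (shut) to 1.0 (fully open).
Only numpy, scipy, OpenCV 4.12 (cv2) and the standard library are available. Lean on these libraries where they do the work, as an engineer would, in place of code of your own. Each camera call takes 0.05 s, during which the arm holds its last target. There are 200 camera calls.

## Task

Do the pull test on the joint that is clamped in the pull-test stand. With the slide fully home and unloaded, turn the gauge's knurled bezel until the zero line of the scale lies under the pointer; then draw the slide out by its bow handle until the pointer stands on the set hand, taking care not to overload the joint by going more than a division or two past it, and keep the load on: finish while still holding the handle there. Leave the other things on the bench where they are.

Things in the scene. Friction and masses are not known exactly. Their poses are not given: they have to be found in the camera images.
- stand: pull-test stand, fixed to the bench: aluminium base plate 470 x 110 x 12 mm with a guide rail, a slide with a face-up dial gauge and a bow handle, and at one end a vice with an upright acrylic coupon (108 mm high, at x = 176 mm) whose glued pad is hooked to the gauge. Origin: under the base plate's centre; +x runs along the rail from handle to vice, z up
- carriage (a joint): travel of the slide in m: 0 fully home against its stop, up to 0.060; grows as slide, gauge and handle are drawn together along the stand's -x. The gauge's spring pulls it home: about 2 N to start it and 0.31 N more per mm. The pointer turns 78.5 rad per m of travel (one division per 3 mm)
- bezel (a joint): angle in rad of the gauge's bezel, which carries the scale and the set hand; grows clockwise seen from above, -1.9 to 1.9. 0: the zero line lies where the unloaded pointer rests; it starts negative, -1.4 to -0.5, so it must be turned clockwise. Stays where it is left (friction about 0.05 N m)
- set_hand (a joint): angle in rad of the set hand clockwise round the scale from the zero line, 1.65 to 3.3; it is carried round with the bezel and lies under the lens, out of reach. The scale has 20 equal divisions of 13.5 degrees (0.236 rad), clockwise from the zero line
- dial_center (a point): on the dial's axis at mid-height of the bezel, 93 mm above the bench; straight above the stand's origin when home, moves with the slide; axes as the stand's. Bezel: knurled steel ring 64 mm across, 85 to 101 mm above the bench, lens flush with its top; case below it 55 mm across; round it all is below 51 mm but the 24 mm barrel towards the vice, its top at 68 mm
- dial_zero (a point): the scale's zero line, at 26 mm from the dial's axis: a broad black line, 12 mm long, much longer than the other division lines, at the start of the scale; x axis points outward from the dial's axis
- pointer_tip (a point): the point of the gauge's long thin black pointer (it has a thick short tail), 26 mm from the dial's axis; x axis points outward. With the slide home the pointer points along the stand's +x, towards the vice; it turns clockwise as the slide is drawn out
- set_hand_tip (a point): the point of the set hand, the short black hand with a broad arrow-head on the scale, 26 mm from the dial's axis; x axis points outward
- pull_handle: bow handle of 12 mm round steel bar on the slide: a level bar across the pull axis (along the stand's y), 60 mm clear between its two upright legs. Origin at bench height (z = 0) straight below the bar's middle, 115 mm from the dial's axis on the side away from the vice; x along the stand's +x
- handle_bar (a point): middle of the handle's level bar, on the bar's axis, 94 mm above the bench; axes as the stand's. 48 mm of free height below it to the slide's plate
- screwdriver: bystander: blue-handled screwdriver lying by the stand; origin on the bench under its middle
- spanner: bystander: steel spanner lying by the stand; origin on the bench under its middle
- spare_coupon: bystander: clear acrylic coupon 92 x 70 x 6 mm with a glued aluminium pad and eye, 25 mm high, lying flat; origin under its middle
- star_knob: bystander: aluminium star knob 44 mm across, standing stud up, 46 mm high; origin under its middle
- speaker: bystander: grey speaker body 100 x 160 x 70 mm; origin under its middle
- grille: bystander: white speaker cover with grey cloth, 80 x 170 x 24 mm; origin under its middle
- glue: bystander: small green glue bottle with a white cap, 36 mm across and 100 mm high, standing; origin under its middle

How it is judged:
By the outcome, as a careful person would: the job done as asked, in the order asked, and still so for the second after the job is handed in, while the arm keeps its last pose, push and grip.
It also fails if it takes over 51 s, if anything falls off the work surface, if the arm or the gripper's body presses on something with over 40 N, if the wrist force passes 120 N, or if a joint passes its speed limit or range.

## Working session

There is one attempt and no reset: what is moved stays moved. The work goes in short steps, Python scripts to look and compute and a tool call to move; the robot and the scene stay as the last step left them, time stands still between calls to the robot, and variables do not carry over. Pictures are saved under pics/ and viewed, about 8 in all and at most 12, crops included, and the job is handed in when it is done.

Besides the shell and the picture viewer there is one more tool, called after ">>>" as name([rows], argument=value, ...), one row to a line, values as JSON. play_rows: Moves the arm, as the interface text tells. Its arguments: {"type":"object","properties":{"plan":{"type":"array","items":{"type":"array","items":{"type":"number"}}},"grip_force":{"type":"number"}},"required":["plan"]}

```bash
mkdir -p pics; ls; cat > h.py <<'E'
import numpy as np, cv2
from cell import ctrl
def shot(n,f=None):
    c=ctrl.camera(n)
    if f: cv2.imwrite('pics/'+f,c['img'][:,:,::-1])
    return c
def P(c,pt):
    R=cv2.Rodrigues(np.array(c['rvec'],float))[0]; q=R@np.array(pt,float)+np.array(c['tvec'],float).ravel()
    return np.array([c['fx']*q[0]/q[2]+c['cx'],c['fy']*q[1]/q[2]+c['cy']])
def ray(c,u,v,z):
    R=cv2.Rodrigues(np.array(c['rvec'],float))[0]; t=np.array(c['tvec'],float).ravel()
    o=-R.T@t; d=R.T@np.array([(u-c['cx'])/c['fx'],(v-c['cy'])/c['fy'],1]); return o+d*(z-o[2])/d[2]
E
python3 - <<'E'
from h import *
a=shot('top');b=shot('scene');import pickle;pickle.dump((a,b),open('ab.pkl','wb'))
cv2.imwrite('pics/a.png',a['img'][:,:,::-1]);cv2.imwrite('pics/b.png',b['img'][:,:,::-1])
s=ctrl.read_state();print(s['time'],s['tcp_pos'],s['orientation'],s['ft_force'],s['opening'],ctrl.nose_length)
E
```

```text
pics
0.1 [0.21647216 0.50533003 0.25581574] [-0.38945421  0.59062599  0.38910155  0.58998843] [ 0.3380116  -0.6127939  -0.77356774] 0.9959593351868719 0.025
```

View pics/a.png

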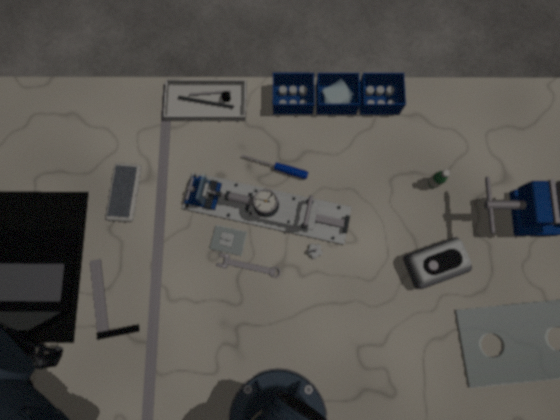

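View pics/b.png

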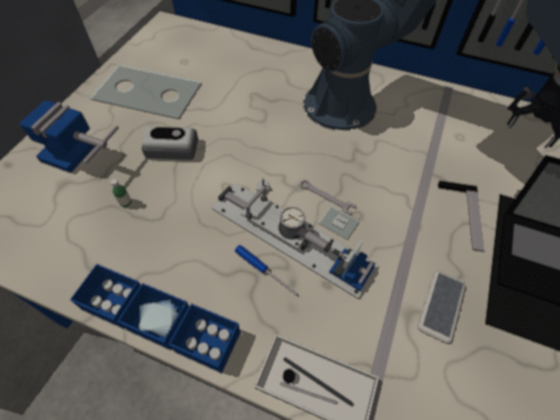

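The top view shows the dial near (264,203), the handle at about (303,217) and the vice at (203,192). The scene view shows the dial near (291,221). I'll cast rays from these.

```bash
python3 - <<'E'
from h import *
import pickle;a,b=pickle.load(open('ab.pkl','rb'))
print(ray(a,264.5,202,.101),ray(b,292,219,.101))
print('bar',ray(a,303,217,.094),'vice',ray(a,204,192,.06), 'plate corners',[ray(a,*p,.012)[:2].round(3) for p in((184,207),(348,243),(355,211))])
w=shot('wrist');R=cv2.Rodrigues(np.array(w['rvec']))[0];print('cam',-R.T@np.array(w['tvec']).ravel(),R,w['fx'])
big=cv2.resize(a['img'][160:260,170:370,::-1],(800,400),interpolation=cv2.INTER_CUBIC);cv2.imwrite('pics/c.png',cv2.convertScaleAbs(big,alpha=1.6))
E
```

```text
[0.55784477 0.03873992 0.101     ] [0.57122719 0.03681738 0.101     ]
bar [ 0.51940125 -0.06254595  0.094     ] vice [0.5946417  0.20684041 0.06      ] plate corners [array([0.563, 0.271]), array([ 0.462, -0.192]), array([ 0.553, -0.214])]
cam [0.14274921 0.5358521  0.37242647] [[ 0.39265866  0.91968374 -0.00099695]
 [ 0.8752193  -0.37334116  0.30758343]
 [ 0.28250727 -0.12164784 -0.9515206 ]] 360.44588404194764
```

View pics/c.png

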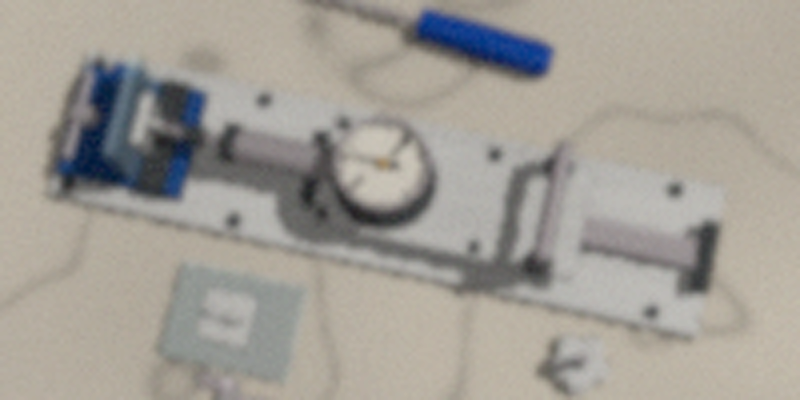

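```bash
python3 - <<'E'
from h import *
from scipy.spatial.transform import Rotation as Ro
s=ctrl.read_state();M=Ro.from_quat(s['orientation']).as_matrix();print(M.round(3),np.degrees(np.arctan2(M[1,2],M[0,2])),s['time'])
import pickle;a,b=pickle.load(open('ab.pkl','rb'))
print(ray(a,265.5,202,.101),ray(a,309,212,.094))
E
```

```text
[[-0.    -0.919  0.394]
 [-0.001  0.394  0.919]
 [-1.     0.    -0.001]] 66.80613091489089 0.15
[0.55785375 0.03610999 0.101     ] [ 0.53284751 -0.07842664  0.094     ]
```

>>> play_rows([
  [0.03,-0.04,0,0,0,-5,0.0854],
  [0.07,-0.09,0,0,0,-10,0.0854],
  [0.11,-0.14,0,0,0,-17,0.0854],
  [0.14,-0.19,0,0,0,-25,0.0854],
  [0.17,-0.24,0,0,0,-33,0.0854],
  [0.2,-0.29,0,0,0,-41,0.0854],
  [0.24,-0.34,0,0,0,-49,0.0854],
  [0.28,-0.39,0,0,0,-55,0.0854],
  [0.31,-0.43,-0.02,0,0,-58,0.0854],
  [0.335,-0.455,-0.03,0,0,-59,0.0854],
  [0.3435,-0.469,-0.036,0,0,-59,0.0854],
  [0.3435,-0.469,-0.036,0,0,-59,0.0854],
  [0.3435,-0.469,-0.036,0,0,-59,0.0854],
  [0.3435,-0.469,-0.036,0,0,-59,0.0854],
])

```text
time: 1.55
tcp_pos: [0.5599, 0.0362, 0.2197]
orientation: [-0.048, 0.706, 0.048, 0.705]
ft_force: [0.5, 0.6, -0.2]
opening: 1.004
```

```bash
python3 - <<'E'
from h import *
w=shot('wrist','d.png');import pickle;pickle.dump(w,open('w.pkl','wb'))
s=ctrl.read_state();print(s['time'],s['tcp_pos'],s['joint_positions'])
E
```

```text
1.6 [0.55968156 0.03689418 0.22014093] [-1.72562191e-02  4.10288895e-01  1.66024932e+00  2.19303881e-04
  1.07174734e+00 -1.53484797e-01]
```

View pics/d.png

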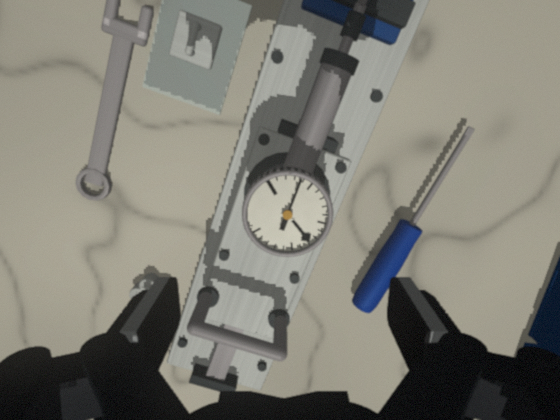

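The wrist view shows the bezel ring centred near (288,210), the pointer at (299,180), the broad zero line at (271,186) and the set hand's arrow at (306,238). The handle bar runs from about (190,330) to (285,355).

```bash
cat >> h.py <<'E'
def dial(c,approx,out=None,z=0.1,N=600):
    """rectify the dial top to a 60 px-per-10mm... plane patch; returns patch (8 px/mm), x=world -y right, world x up"""
    px=8; h=40
    corners=np.array([[approx[0]+sx*h/1000,approx[1]+sy*h/1000,z] for sx,sy in((1,1),(1,-1),(-1,-1),(-1,1))])
    src=np.float32([P(c,p) for p in corners]); dst=np.float32([[0,0],[640,0],[640,640],[0,640]])
    return cv2.warpPerspective(c['img'],cv2.getPerspectiveTransform(src,dst),(640,640),flags=cv2.INTER_CUBIC)
def face(im,approx):
    g=cv2.cvtColor(im,cv2.COLOR_RGB2GRAY); hsv=cv2.cvtColor(im,cv2.COLOR_RGB2HSV)
    m=((hsv[...,2]>150)).astype(np.uint8); m=cv2.morphologyEx(m,cv2.MORPH_OPEN,np.ones((9,9)))
    cs=cv2.findContours(m,0,2)[0]; k=max(cs,key=lambda q:cv2.contourArea(q)*(1 if cv2.pointPolygonTest(q,(320,320),True)>-120 else 0))
    (x,y),r=cv2.minEnclosingCircle(cv2.convexHull(k)); return x,y,r,(approx[0]-(y-320)/8000,approx[1]-(x-320)/8000)
E
python3 - <<'E'
from h import *
import pickle;w=pickle.load(open('w.pkl','rb'))
ap=(0.558,0.037)
print(ray(w,288,210,.1), 'bar ends',ray(w,192,328,.094),ray(w,285,352,.094),'legs',ray(w,207,294,.05),ray(w,279,317,.05))
im=dial(w,ap);print(face(im,ap))
cv2.imwrite('pics/e.png',cv2.resize(im[:,:,::-1],(560,560)))
E
```

```text
[0.56142357 0.03865795 0.1       ] bar ends [ 0.50032803 -0.07051532  0.094     ] [ 0.57623438 -0.08309012  0.094     ] legs [ 0.50296311 -0.06600024  0.05      ] [ 0.57053091 -0.08104516  0.05      ]
(322.42144775390625, 298.1896057128906, 222.31150817871094, (0.5607262992858887, 0.03669731903076172))
```

View pics/e.png

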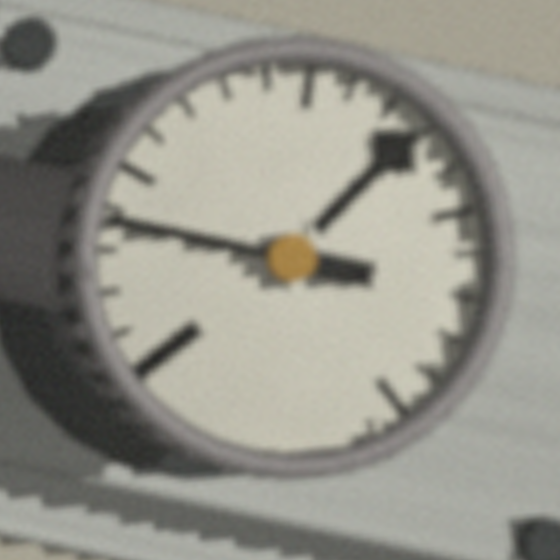

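The bezel centre is at (0.5613, 0.0354). The zero line is 49.5° counter-clockwise of the pointer, so the bezel is at about −0.86. The set hand is about 171° (2.98 rad) from zero, which means roughly 38 mm of travel. The stand's yaw is 78°. Next I go down and grip the bezel.

>>> play_rows([
  [0.001,-0.0015,-0.03,0,0,0,0.0854],
  [0.001,-0.0015,-0.06,0,0,0,0.0854],
  [0.001,-0.0015,-0.085,0,0,0,0.0854],
  [0.001,-0.0015,-0.1,0,0,0,0.0854],
  [0.001,-0.0015,-0.112,0,0,0,0.0854],
  [0.001,-0.0015,-0.12,0,0,0,0.0854],
  [0.001,-0.0015,-0.125,0,0,0,0.0854],
  [0.001,-0.0015,-0.125,0,0,0,0.0854],
  [0.001,-0.0015,-0.125,0,0,0,0.07],
  [0.001,-0.0015,-0.125,0,0,0,0.066],
  [0.001,-0.0015,-0.125,0,0,0,0.06],
  [0.001,-0.0015,-0.125,0,0,0,0.06],
  [0.001,-0.0015,-0.125,0,0,0,0.06],
  [0.001,-0.0015,-0.125,0,0,0,0.06],
  [0.001,-0.0015,-0.125,0,0,0,0.06],
], grip_force=30)

```text
time: 3.1
tcp_pos: [0.5625, 0.0351, 0.0965]
orientation: [-0.048, 0.704, 0.048, 0.707]
ft_force: [3.5, 0.8, 6.5]
opening: 0.74
```

>>> play_rows([
  [0,0,0,0,0,-4,0.06],
  [0,0,0,0,0,-8,0.06],
  [0,0,0,0,0,-13,0.06],
  [0,0,0,0,0,-18,0.06],
  [0,0,0,0,0,-23,0.06],
  [0,0,0,0,0,-28,0.06],
  [0,0,0,0,0,-33,0.06],
  [0,0,0,0,0,-38,0.06],
  [0,0,0,0,0,-43,0.06],
  [0,0,0,0,0,-47,0.06],
  [0,0,0,0,0,-49.5,0.06],
  [0,0,0,0,0,-49.5,0.06],
  [0,0,0,0,0,-49.5,0.06],
])

```text
time: 4.4
tcp_pos: [0.5627, 0.035, 0.0965]
orientation: [0.252, 0.659, -0.251, 0.662]
ft_force: [4.4, -0.1, 6.0]
opening: 0.737
```

>>> play_rows([
  [0,0,0,0,0,0,0.07],
  [0,0,0,0,0,0,0.0854],
  [0,0,0,0,0,0,0.0854],
  [0,0,0,0,0,0,0.0854],
  [0,0,0.01,0,0,0,0.0854],
  [0,0,0.03,0,0,0,0.0854],
  [0,0,0.06,0,0,5,0.0854],
  [0,0,0.09,0,0,10,0.0854],
  [0,0,0.11,0,0,16,0.0854],
  [0,0,0.12,0,0,23,0.0854],
  [0,0,0.125,0,0,30,0.0854],
  [0,0,0.125,0,0,30,0.0854],
  [0,0,0.125,0,0,30,0.0854],
  [0,0,0.125,0,0,30,0.0854],
])

```text
time: 5.8
tcp_pos: [0.5609, 0.035, 0.22]
orientation: [0.073, 0.704, -0.073, 0.703]
ft_force: [0.0, -0.4, -0.5]
opening: 1.002
```

```bash
python3 - <<'E'
from h import *
w=shot('wrist');ap=(0.558,0.037)
im=dial(w,ap);cv2.imwrite('pics/f.png',cv2.resize(im[:,:,::-1],(560,560)))
s=ctrl.read_state();print(s['time'],s['tcp_pos'],s['joint_positions'])
E
```

```text
5.85 [0.56089447 0.03504808 0.21995181] [-2.04305680e-02  4.12425128e-01  1.65749055e+00 -3.02192208e-06
  1.07239952e+00  1.85795085e-01]
```

View pics/f.png

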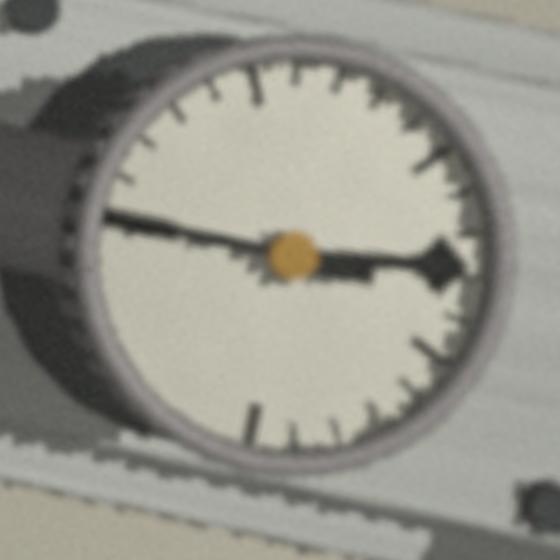

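The zero line now lies under the pointer. I'll put a number on the alignment and the set-hand angle.

```bash
cat >> h.py <<'E'
def polar(im,cx,cy):
    """dark-mass angle (deg, image, ccw from right) finder on rectified 640 patch"""
    g=cv2.cvtColor(im,cv2.COLOR_RGB2GRAY).astype(np.float32)
    def at(lo,hi,r0,r1):
        th=np.arange(lo,hi,.25); r=np.arange(r0,r1,.25)
        T,Rr=np.meshgrid(np.radians(th),r)
        v=cv2.remap(g,(cx+8*Rr*np.cos(T)).astype(np.float32),(cy-8*Rr*np.sin(T)).astype(np.float32),1).mean(0)
        d=np.clip(np.percentile(v,80)-15-v,0,None); return round(float((d*th).sum()/d.sum()),2), int(d.max())
    return at
E
python3 - <<'E'
from h import *
w=shot('wrist');ap=(0.558,0.037);im=dial(w,ap)
hsv=cv2.cvtColor(im,cv2.COLOR_RGB2HSV);m=((hsv[...,1]>120)&(hsv[...,2]>120));y,x=np.nonzero(m);cx,cy=x.mean(),y.mean();print(cx,cy,m.sum())
at=polar(im,cx,cy)
for r in((8,11),(11,14),(14,16.5),(18,20),(20,22),(22,24),(24,25.5)):print(r,at(155,181,*r),'set',at(-25,15,*r))
for a in(168-67.5,168-135,168-202.5,168-270):print(a,at(a-6,a+6,22,24.5))
E
```

```text
334.93315789473684 292.63736842105266 1900
(8, 11) (168.28, 76) set (-10.04, 113)
(11, 14) (168.57, 107) set (-5.3, 117)
(14, 16.5) (168.93, 102) set (-3.35, 118)
(18, 20) (168.17, 126) set (-3.63, 127)
(20, 22) (168.28, 130) set (-3.51, 129)
(22, 24) (168.53, 130) set (-3.38, 123)
(24, 25.5) (168.47, 125) set (-2.73, 58)
100.5 (102.75, 70)
33 (35.09, 77)
-34.5 (-35.07, 77)
-102 (-104.02, 81)
```

Alignment is good: pointer 168.4–168.9°, zero line 168.3–168.5°. The set hand is about 172° from zero, so about 38.2 mm of travel. Now to the handle: I yaw the tool by −90°, then lean it away from the dial so the wrist camera keeps the dial in view.

>>> play_rows([
  [0,-0.01,0,0,0,-5,0.0854],
  [-0.005,-0.03,0,0,0,-12,0.07],
  [-0.01,-0.05,0,0,0,-20,0.05],
  [-0.015,-0.07,0,0,0,-28,0.05],
  [-0.02,-0.09,0,0,0,-36,0.05],
  [-0.025,-0.11,0,0,0,-44,0.05],
  [-0.03,-0.13,0,0,0,-52,0.05],
  [-0.032,-0.14,0,0,0,-60,0.05],
  [-0.032,-0.149,0,0,0,-68,0.05],
  [-0.032,-0.149,0,0,0,-76,0.05],
  [-0.032,-0.149,0,0,0,-83,0.05],
  [-0.032,-0.149,0,0,0,-88,0.05],
  [-0.032,-0.149,0,0,0,-90,0.05],
  [-0.032,-0.149,0,0,0,-90,0.05],
])

```text
time: 7.3
tcp_pos: [0.529, -0.1139, 0.22]
orientation: [-0.549, -0.446, 0.549, -0.446]
ft_force: [-0.4, 0.6, 0.3]
opening: 0.588
```

>>> play_rows([
  [0,0,0,4.9,-1,0,0.05],
  [0,0,-0.005,9.8,-2.1,0,0.05],
  [0,0,-0.015,14.7,-3.1,0,0.05],
  [0,0,-0.025,19.6,-4.2,0,0.05],
  [0,0,-0.035,24.5,-5.2,0,0.05],
  [0,0,-0.0445,24.5,-5.2,0,0.05],
  [0,0,-0.0445,24.5,-5.2,0,0.05],
  [0,0,-0.0445,24.5,-5.2,0,0.05],
  [0,0,-0.0445,24.5,-5.2,0,0.05],
])

```text
time: 8.2
tcp_pos: [0.5295, -0.1136, 0.1765]
orientation: [0.654, 0.532, -0.416, 0.341]
ft_force: [-1.1, 1.0, 0.4]
opening: 0.588
```

```bash
python3 - <<'E'
from h import *
from scipy.spatial.transform import Rotation as Ro
w=shot('wrist','g.png')
s=ctrl.read_state();M=Ro.from_quat(s['orientation']).as_matrix();print(s['time'],s['tcp_pos'],s['joint_positions'],M.round(3),s['opening'])
print(P(w,(.5374,-.0771,.094)),P(w,(.5613,.0354,.1)))
E
```

```text
8.25 [ 0.52943057 -0.11360895  0.17648532] [-0.48081242  0.47956671  1.74040545  0.47560612  1.0947894   1.03476805] [[ 0.088  0.979 -0.182]
 [ 0.413 -0.202 -0.888]
 [-0.906  0.003 -0.422]] 0.5853137039259915
[282.68002074 226.236728  ] [135.87410529 204.44875402]
```

View pics/g.png

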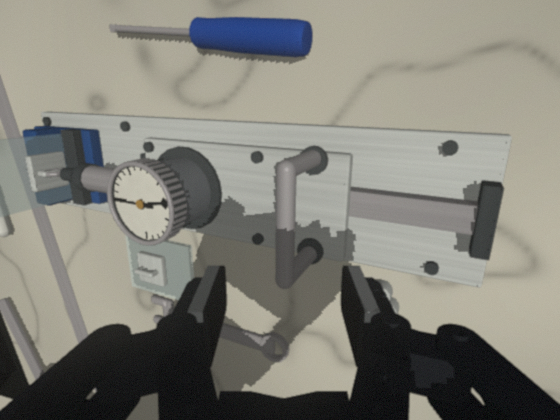

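The wrist view shows the bar at about (286,225), between the fingers at (222,…) and (345,…), and the dial is visible at (143,202). Next I go down along the tool axis and grip.

>>> play_rows([
  [0.002,0.01,-0.022,0,0,0,0.05],
  [0.004,0.02,-0.044,0,0,0,0.05],
  [0.006,0.028,-0.062,0,0,0,0.05],
  [0.007,0.033,-0.072,0,0,0,0.05],
  [0.0075,0.0347,-0.0765,0,0,0,0.05],
  [0.0075,0.0347,-0.0765,0,0,0,0.05],
  [0.0075,0.0347,-0.0765,0,0,0,0.03],
  [0.0075,0.0347,-0.0765,0,0,0,0.018],
  [0.0075,0.0347,-0.0765,0,0,0,0.008],
  [0.0075,0.0347,-0.0765,0,0,0,0.005],
  [0.0075,0.0347,-0.0765,0,0,0,0.005],
  [0.0075,0.0347,-0.0765,0,0,0,0.005],
  [0.0075,0.0347,-0.0765,0,0,0,0.005],
], grip_force=60)

```text
time: 9.55
tcp_pos: [0.5368, -0.0798, 0.0999]
orientation: [0.655, 0.532, -0.416, 0.34]
ft_force: [-3.1, -3.2, 6.6]
opening: 0.12
```

```bash
python3 - <<'E'
from h import *
w=shot('wrist')
s=ctrl.read_state();print(s['time'],s['tcp_pos'],s['opening'],s['ft_force'])
print(P(w,(.5613,.0354,.1)));im=dial(w,(.5613,.0354))
cv2.imwrite('pics/i.png',np.hstack([cv2.resize(w['img'][:,:,::-1],(448,336)),cv2.resize(im[:,:,::-1],(336,336))]))
E
```

```text
9.6 [ 0.53684587 -0.07978066  0.09995886] 0.118281680351874 [-3.74694496 -3.01165078  6.59129192]
[ 69.73562895 253.44839083]
```

View pics/i.png

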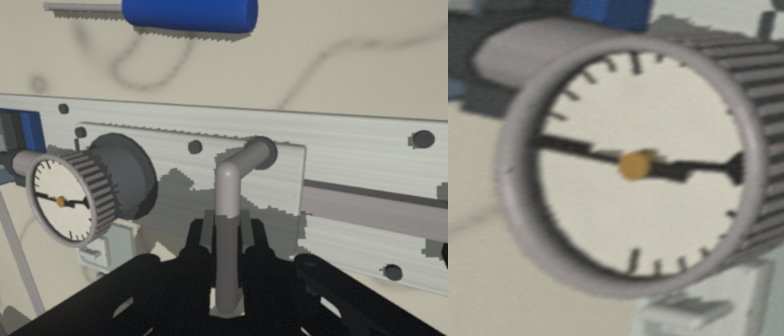

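The grip is on the bar and the slide is still home with the pointer on zero. I pull about 34 mm first.

>>> play_rows([
  [-0.0008,-0.0039,0,0,0,0,0.005],
  [-0.0017,-0.0078,0,0,0,0,0.005],
  [-0.0025,-0.0117,0,0,0,0,0.005],
  [-0.0033,-0.0157,0,0,0,0,0.005],
  [-0.0042,-0.0196,0,0,0,0,0.005],
  [-0.005,-0.0235,0,0,0,0,0.005],
  [-0.0058,-0.0274,0,0,0,0,0.005],
  [-0.0067,-0.0313,0,0,0,0,0.005],
  [-0.0071,-0.0333,0,0,0,0,0.005],
  [-0.0071,-0.0333,0,0,0,0,0.005],
  [-0.0071,-0.0333,0,0,0,0,0.005],
  [-0.0071,-0.0333,0,0,0,0,0.005],
], grip_force=80)

```text
time: 10.8
tcp_pos: [0.5299, -0.1113, 0.0999]
orientation: [0.655, 0.532, -0.415, 0.339]
ft_force: [4.6, 11.5, 6.1]
opening: 0.106
```

```bash
cat > g.py <<'E'
from h import *
import sys
w=shot('wrist');s=ctrl.read_state();p=s['tcp_pos'];d=-np.dot(p-np.array([.5368,-.0798,.0999]),[.208,.978,0])
print(s['time'],p,s['opening'],s['ft_force'],'travel',d)
ap=(.5613-.208*d,.0354-.978*d);im=dial(w,ap,z=.098)
hsv=cv2.cvtColor(im,cv2.COLOR_RGB2HSV);m=((hsv[...,1]>120)&(hsv[...,2]>100)&(hsv[...,0]<30));y,x=np.nonzero(m);print(x.mean(),y.mean())
cv2.imwrite(sys.argv[1],cv2.resize(im[:,:,::-1],(560,560)))
at=polar(im,x.mean(),y.mean())
for r in((7,10),(10,13),(13,16),(16,19),(19,22),(22,24)):print(r,at(-20,40,*r),'zero',at(155,181,*r))
E
python3 g.py pics/j.png
```

```text
10.85 [ 0.52989081 -0.11133684  0.09995914] 0.10811505619637542 [ 3.55291502 10.59885711  5.36533787] travel 0.032280139015121445
329.90392313851083 323.7097678142514
(7, 10) (17.31, 132) zero (nan, 0)
(10, 13) (11.44, 140) zero (160.17, 51)
(13, 16) (10.35, 142) zero (160.58, 137)
(16, 19) (10.62, 144) zero (161.68, 136)
(19, 22) (8.58, 141) zero (162.66, 136)
(22, 24) (5.37, 141) zero (163.53, 103)h.py:31: RuntimeWarning: invalid value encountered in scalar divide
  d=np.clip(np.percentile(v,80)-15-v,0,None); return round(float((d*th).sum()/d.sum()),2), int(d.max())
```

View pics/j.png

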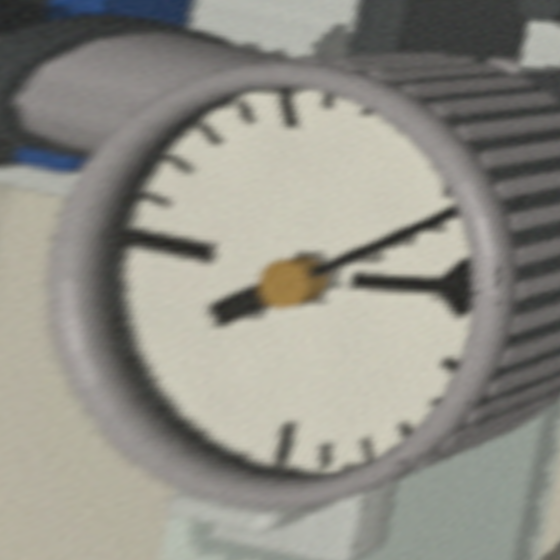

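The pointer at about 22.5° is some 26° (1.9 divisions) short of the set hand at −3.7°, so about 5.9 mm remains. Dead reckoning gives the same.

>>> play_rows([
  [-0.0004,-0.002,0,0,0,0,0.005],
  [-0.0008,-0.0039,0,0,0,0,0.005],
  [-0.0011,-0.0051,0,0,0,0,0.005],
  [-0.0012,-0.0058,0,0,0,0,0.005],
  [-0.0012,-0.0058,0,0,0,0,0.005],
  [-0.0012,-0.0058,0,0,0,0,0.005],
  [-0.0012,-0.0058,0,0,0,0,0.005],
  [-0.0012,-0.0058,0,0,0,0,0.005],
])

```text
time: 11.65
tcp_pos: [0.5287, -0.1168, 0.1]
orientation: [0.655, 0.533, -0.415, 0.339]
ft_force: [4.4, 12.7, 5.8]
opening: 0.109
```

```bash
python3 g.py pics/k.png
```

```text
11.7 [ 0.52868836 -0.11687679  0.09997858] 0.11061959147242431 [ 4.32266808 11.82395031  4.97194516] travel 0.03794832120084042
329.41427995159336 322.080677692618
(7, 10) (-1.59, 129) zero (173.58, 65)
(10, 13) (-0.03, 141) zero (175.98, 23)
(13, 16) (-0.81, 145) zero (161.32, 135)
(16, 19) (-1.08, 145) zero (162.51, 132)
(19, 22) (-1.25, 144) zero (163.25, 136)
(22, 24) (-1.99, 142) zero (163.99, 100)
```

View pics/k.png

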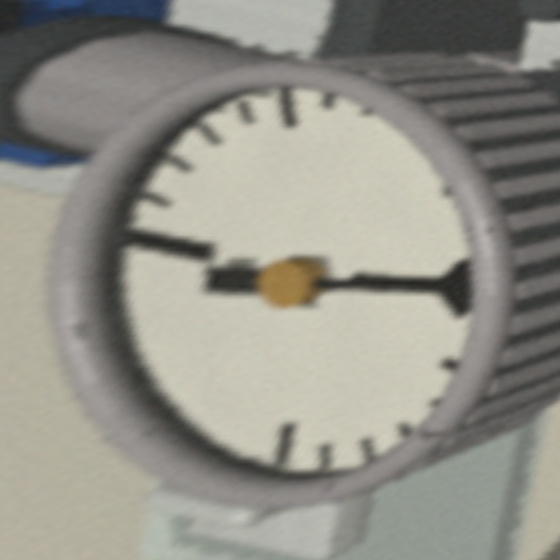

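The pointer now lies along the set hand, ending in its arrow-head at (455,286), and the bar is still gripped. I'm handing in.

```bash
python3 -c "
from cell import ctrl
s=ctrl.read_state();print(s['tcp_pos'],s['ft_force'],s['opening']);print(ctrl.finish_job())"
```

```text
[ 0.52868836 -0.11687679  0.09997858] [ 4.32266808 11.82395031  4.97194516] 0.11061959147242431
the job is handed in; nothing more can be done
None
```

The pull test is done and handed in at 11.7 s. The gripper still holds the handle with the load on.

- **Zeroing:** With the slide home, I gripped the bezel and turned it 49.5° clockwise. A close picture then showed the zero line within about 0.5° of the pointer.
- **Pull:** I gripped the bow handle and drew the slide out in two steps, about 32 mm and then 5.7 mm. In the last picture the pointer lies along the set hand.
- **Travel check:** The tool moved 37.9 mm, against about 38.2 mm worked out from the set hand's angle, a difference of about 0.1 division. The last readings were about 12.6 N in the horizontal plane at the wrist and a steady grip.
- **Disagreements:** None of note. The last picture is an oblique view, so parallax leaves about 2° of doubt, roughly 0.15 division. The other things on the bench were not touched.

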